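Seat the lens carriage and close its keeper

ROBOT

A 6-joint arm with a two-finger parallel gripper is mounted at the origin on the work surface. World frame = base frame: x ahead of the robot, y to its left, z up, the work surface at z = 0. Lengths are in mm, angles in rad, forces in N, time in s.
With the tool pointing down it reaches from about 325 to 750 mm from the base axis. Payload 7.6 kg.
Tool frame: the origin (TCP) lies midway between the tips of the shut fingers; the grasp point (between the pads) lies 19 mm behind it; z points along the fingers, y is the line along which they close (so a half turn about z gives the same grasp; the last joint's range is limited). The gripper opens to 85 mm and grips with 20 to 120 N. Pads are 22 mm wide; open, the fingers measure 114 mm over their backs; the gripper's body (76 mm by 85 mm) begins 54 mm behind the grasp point. The pads swing forward as they close: fully open they stand 13 mm farther back than shut.
Start: joints at [1.228, 0.052, 1.401, -0, 1.689, -0.07], TCP at [141.433, 505.611, 231.323] pointing down, gripper open.
Joint ranges: [-2.9, 2.9], [-0.91, 2.17], [0.12, 2.37], [-1.06, 4.2], [0.26, 2.73], [-2.93, 2.93]. Speed limits (rad/s): [2.57, 2.57, 3.01, 3.14, 3.14, 3.14].

INTERFACE

Orientations are given as a unit quaternion [w, x, y, z].
In Python, from rig import ctrl gives the robot as it stands.
- The arm moves only by the shell command python3 -m jog 'ROWS'. ROWS is JSON, a list that holds one entry, the list of rows, each a list of 5 numbers: the shift along the tool's x, y, z in m, then the turn about the tool's z in degrees, then the finger opening in m, from 0 to 0.0854. In form: [[[tx, ty, tz, spin, claw], ...]]. A call has 1 to 10 rows; each row shifts and turns the commanded pose from where the row before left it, along the tool's axes as they then stand; what a row does not reach is not made up. A row lasts 1/8 s, in which the tool goes at most 62.5 mm and 10.7 degrees, less where a joint would pass 70% of its speed; a pose out of reach is approached as far as the arm can. A call is refused whole if a number of a shift passes 0.0625 or a number of a turn 10.7, either way. A call with a gripper value outside its range is refused whole. The fingers move at their own pace and stop on an object; the grip force is fixed at half the most. Time passes only in rows, so rows that do not move let the fingers close. It gives the time, the measured TCP pose, the force, the opening and the grip force at its end, in the units of the state.
- ctrl.get_state(): the state, without advancing time (a new reading comes with each control period).
- ctrl.capture(name): name is "scene" or "top"; returns a dict with "pixels" (400x640x3 uint8, blue, green, red), "mtx" (3x3 intrinsics, pixels), "k1" (the pictures are not rectified: a ray, as slopes to the right and down, at radius r is drawn at 1 + k1 r^2 times it, then the intrinsics apply), "xyz" and "rotation" of the camera in the world. Camera axes: x right, y down, z forward; pixel columns grow to the right and rows downward; lengths in mm; the calibration is good to about 2 mm. A picture is of the moment at which its call begins. There is no depth.
- ctrl.job_done(): hands the job in; it is judged then, once.
The state is a dict: "time": time; "q": joint angles; "dq": joint speeds; "effort": joint torques, N m; "eef_pos": TCP position; "ee_rot": TCP orientation; "force": force on the tool from outside, world axes, zero at the start; "torque": the same for the moment, N m; "opening": finger opening in mm; "finger_force": force on a finger pad.
Only numpy, scipy, OpenCV 4.12 (cv2) and the standard library are available. Lean on these libraries where they do the work, as an engineer would, in place of code of your own. Each camera call takes 0.05 s, during which the arm holds its last target. There are 200 camera calls.

TASK

On the lens bench, slide the black carriage board with the lens on it along its rails, pushing with your fingertips, until you feel it drop into its locating notches and it sits flat, flush with the side guides. Then push the steel keeper arm round by its upright peg until it lies fully across the front of the board, and take the hand away. Do not pick up, carry or tip the carriage, and leave the other things on the desk alone.

Things in the scene. Friction and masses are not known exactly. Their poses are not given: they have to be found in the camera images.
- bench: Fixed metal bench, 400 mm long, 146 mm wide. Origin: centre of its underside, on the desk. x: along the rails in the slide direction (ends at -200 and +200 mm), y across, z up. Four bright tracks, tops 30 mm above the desk, lie between two side guides 15 mm thick (inner faces y=+-57 mm, tops 43 mm above the desk). A finger fits down behind the carriage between the guides.
- station (a point): Where the carriage's origin lies when seated: bench x=+70, y=0, z=24 mm; axes as the bench. Each track has one notch, 22 mm long, 6 mm deep: the inner tracks (y=+-19 mm) 60 mm ahead of the station, the outer (y=+-45 mm) 60 mm behind it.
- carriage: Black board 140 (x) x 110 (y) x 12 mm on four steel feet, 0.3 to 0.65 kg with the lens. Origin: mid-board at the feet's undersides; axes as the bench; board from z=7 to 19 mm. Slides along bench +x with origin 30 mm above the desk, friction 2 to 8 N; starts 100 to 170 mm short of the station. Feet 16 mm long: front pair (x=+60) narrow-set, rear (x=-60) wide-set; all meet their notches together.
- push_plate (a point): Point on the carriage, mid-width on the rear face of its upright push plate (60 mm wide, 6 mm thick) at carriage x=-70, y=0, z=35 mm. Plate and board edge form one rear face from z=7 to 54 mm. Over the notches the carriage drops 6 mm, board top then level with the guides, and the notch ends stop it with 3 mm play either way; push slower than 60 mm/s there or it may skip over.
- lens_top (a point): Top centre of the lens fixed upright on the carriage: carriage x=-10, y=0, z=69 mm; 68 mm across at its foot, 62 mm above.
- keeper (a joint): Angle of the keeper, a level steel arm 70 mm long, 16 mm wide, 46 to 56 mm above the desk. 0: points along bench +x, clear of the carriage; pi/2 (hard stop): along bench -y, across the front of the seated board, 3 mm above it. Grows clockwise from above. Starts 0 to 0.35, stays where left, about 1 to 2 N at the peg. It cannot pass over a board that has not dropped.
- keeper_pivot (a point): Keeper's upright pivot axis: bench x=+120, y=+80 mm, 44 mm above the desk, on a block 40 x 28 mm outside the +y guide.
- keeper_peg (a point): Top centre of the keeper's upright peg: a pin 14 mm thick, 55 mm from the pivot, from the arm (56 mm above the desk) up to 96 mm above the desk.
- lens_a: Bystander: loose black lens with a bright ring, 60 mm across, 45 mm tall, standing near the bench on the robot's side. Origin: centre of its underside.
- lens_b: Bystander: loose bright metal lens, 52 mm across, 38 mm tall, standing beyond the rear end of the bench. Origin: centre of its underside.
- lens_c: Bystander: loose black lens, 66 mm across, 55 mm tall, standing on the far side of the bench. Origin: centre of its underside.
- mount_ring: Bystander: loose brass ring lying flat, 60 mm across, 14 mm high, on the far side of the bench. Origin: centre of its underside.
- duster: Bystander: loose white plastic bottle, 48 mm across, 110 mm tall, standing beyond the front end of the bench. Origin: centre of its underside.
- screwdriver: Bystander: loose screwdriver, 150 mm long, lying on the desk on the robot's side. Origin: on the desk at its middle.
There are look-alikes about, which are no part of the job. Leave any brown or orange look-alike of the carriage alone.

How it is judged (in metres and radians):
On the way, in this order (a step that is already met when the one before it is completed fails the run):
1. the carriage has dropped into its notches and sits flat (x of carriage in the frame of station between -0.006 and 0.006 m and y of carriage in the frame of station between -0.005 and 0.005 m and z of carriage in the frame of station below 0.002 m and angle between carriage's own z axis and vertical below 0.025 rad and linear speed of carriage below 0.02 m/s), for 0.2 s.
2. the keeper lies across the seated carriage (all of step 1 and value of joint keeper above 1.4 rad), for 0.2 s.
At the end, for the whole second after the job is handed in: The carriage rests in its notches (origin within 6 mm of the station along the bench and 5 mm across, less than 2 mm above it, level within 0.025 rad, at rest) and the keeper is turned beyond 1.4 rad across it, at rest (all of step 2 and velocity of joint keeper between -0.05 and 0.05 rad/s); the robot touches nothing.
It fails at once if the carriage is lifted more than 15 mm off its tracks (z of carriage in the frame of bench above 0.045 m).
It fails at once if the carriage is tipped by more than 0.25 rad (angle between carriage's own z axis and vertical above 0.25 rad).
It fails at once if a bystander is moved by more than 25 mm (distance of any of lens_a, lens_b, lens_c, mount_ring, duster, screwdriver from where it was at the start of the episode above 0.025 m).
It also fails if it takes over 48 s, if anything falls off the work surface, if the arm or the gripper's body presses on something with over 40 N, if the wrist force passes 120 N, or if a joint passes its speed limit or range.

## Working session

There is one attempt and no reset: what is moved stays moved. The work goes in short steps, Python scripts to look and compute and a shell command to move; the robot and the scene stay as the last step left them, time stands still between calls to the robot, and variables do not carry over. Pictures are saved under pics/ and viewed, at most 10 in all, crops included, and the job is handed in when it is done.

```bash
ls; mkdir -p pics; cat > h.py <<'E'
import numpy as np, cv2
from rig import ctrl
def cap(n,f=None):
    c=ctrl.capture(n)
    if f: cv2.imwrite('pics/'+f,c['pixels'])
    return c
def ray(c,px):
    K=np.array(c['mtx'],float); k=float(c['k1'])
    p=np.atleast_2d(np.array(px,float)).reshape(-1,1,2)
    u=cv2.undistortPoints(p,K,np.array([k,0,0,0,0.]),None,None).reshape(-1,2)
    d=np.c_[u,np.ones(len(u))]@np.array(c['rotation'],float).reshape(3,3).T
    return np.array(c['xyz'],float),d
def onz(c,px,z):
    o,d=ray(c,px); return o+d*((z-o[2])/d[:,2])[:,None]
def proj(c,P):
    R=np.array(c['rotation'],float).reshape(3,3)
    r=cv2.Rodrigues(R.T)[0]; t=-R.T@np.array(c['xyz'],float)
    return cv2.projectPoints(np.atleast_2d(np.array(P,float)),r,t,np.array(c['mtx'],float),np.array([float(c['k1']),0,0,0,0]))[0].reshape(-1,2)
E
python3 - <<'E'
from h import *
for n in('scene','top'):
    c=cap(n,n+'0.png'); np.save(n+'0.npy',c,allow_pickle=True)
    print(n,c['xyz'],np.round(c['rotation'],3),c['mtx'],c['k1'])
s=ctrl.get_state();print(s['time'],s['eef_pos'],s['ee_rot'],s['force'])
E
```

```text
pics
scene [1000.22039914  543.54220523  946.90897319] [-0.13   0.338  0.866 -0.346] [[405.28294705   0.         323.32366891]
 [  0.         405.28294705 203.48509699]
 [  0.           0.           1.        ]] -0.05474667280447478
top [ 400.66581936  -66.41659447 1361.92958619] [ 0.024 -0.704  0.71  -0.006] [[467.85913251   0.         322.91675876]
 [  0.         467.85913251 194.31671689]
 [  0.           0.           1.        ]] -0.01746868735763757
0.1 [141.35320018 505.33286112 230.56036853] [-1.46935881e-04  1.36000210e-01  9.90708548e-01 -7.02362544e-04] [ 0.16880004 -0.88677049  0.89313221]
```

```bash
sed -i 's/^import numpy.*/&\nfrom scipy.spatial.transform import Rotation as Ro/; s/np.array(c\[.rotation.\],float).reshape(3,3)/Ro.from_quat(c["rotation"],scalar_first=True).as_matrix()/' h.py; cat h.py | grep Ro
```

```text
from scipy.spatial.transform import Rotation as Ro
    d=np.c_[u,np.ones(len(u))]@Ro.from_quat(c["rotation"],scalar_first=True).as_matrix().T
    R=Ro.from_quat(c["rotation"],scalar_first=True).as_matrix()
    r=cv2.Rodrigues(R.T)[0]; t=-R.T@np.array(c['xyz'],float)
```

View pics/scene0.png

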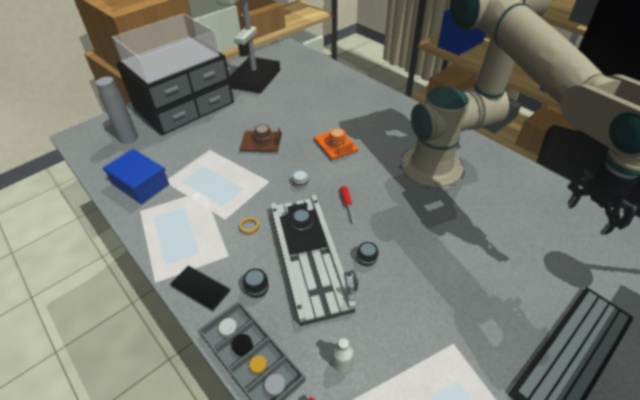

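View pics/top0.png

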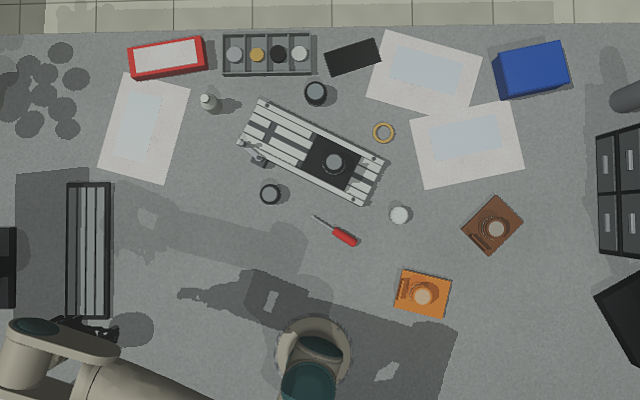

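The scene view shows the bench at about (312,255), with the black carriage and lens at (302,225) and the keeper near (350,282). In the top view the bench is at (312,152), the black carriage at (335,163) and the keeper at (258,158).
Candidates in the top view: black board on the rails (335,163), brown look-alike (493,227), orange look-alike (424,293), and another railed tray (88,250). I choose the black board on the rails; next is a close crop to check it, with measurements.

```bash
python3 - <<'E'
from h import *
c=np.load('top0.npy',allow_pickle=True).item(); im=c['pixels']
x0,y0,x1,y1=228,88,398,214
cv2.imwrite('pics/crop.png',cv2.resize(im[y0:y1,x0:x1],None,fx=4.7,fy=4.7,interpolation=cv2.INTER_CUBIC))
g=im.max(2).astype(int); sub=g[y0:y1,x0:x1]
for th in(165,180,200):
    m=(sub>th).astype(np.uint8); m=cv2.morphologyEx(m,cv2.MORPH_CLOSE,np.ones((9,9)))
    cs=max(cv2.findContours(m,0,2)[0],key=cv2.contourArea)
    b=cv2.boxPoints(cv2.minAreaRect(cs))+[x0,y0]
    P=onz(c,b,43)
    print(th,b.round(1).tolist(),P[:,:2].round(1).tolist(),P.mean(0).round(1),[np.linalg.norm(P[i]-P[i-1]).round(1) for i in range(4)])
m=(sub<60).astype(np.uint8)
for k in cv2.findContours(m,0,2)[0]:
    if cv2.contourArea(k)>300:
        b=cv2.boxPoints(cv2.minAreaRect(k))+[x0,y0];P=onz(c,b,49)
        print('board',b.round(1).tolist(),P[:,:2].round(1).tolist(),P.mean(0).round(1),[np.linalg.norm(P[i]-P[i-1]).round(1) for i in range(4)])
E
```

```text
165 [[233.4, 147.2], [257.8, 98.4], [383.0, 161.0], [358.6, 209.8]] [[592.7, 220.4], [732.2, 150.2], [548.2, -204.1], [411.2, -133.7]] [571.1   8.2  43. ] [np.float64(397.9), np.float64(156.1), np.float64(399.2), np.float64(154.1)]
180 [[237.2, 143.6], [259.4, 99.2], [383.0, 161.0], [360.8, 205.4]] [[602.9, 209.5], [729.8, 145.6], [548.2, -204.1], [423.5, -140.0]] [576.1   2.8  43. ] [np.float64(392.9), np.float64(142.1), np.float64(394.0), np.float64(140.2)]Traceback (most recent call last):
  File "<stdin>", line 8, in <module>
ValueError: max() iterable argument is empty
```

View pics/crop.png

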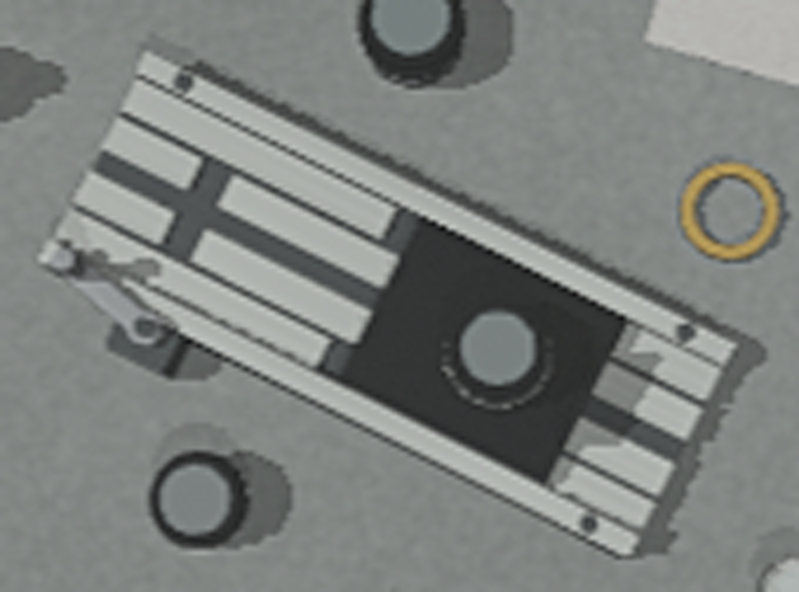

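The crop confirms the black board in the guides, lens top at crop (498,348), guide screws at (184,82), (685,332) and (588,523), keeper pivot at (147,327), peg at (65,255), and the forward notches at (208,172)/(185,228).

```bash
python3 - <<'E'
from h import *
c=np.load('top0.npy',allow_pickle=True).item()
f=lambda *p:(np.array(p,float)+.5)/4.7-.5+[228,88]
S=onz(c,f((184,82),(685,332),(588,523)),44)[:,:2]
d=S[0]-S[1];yaw=np.arctan2(d[1],d[0]);C=(S[0]+S[2])/2
print('screws',S.round(1),np.linalg.norm(d),np.linalg.norm(S[1]-S[2]),'yaw',yaw,'C',C)
R=np.array([[np.cos(yaw),-np.sin(yaw)],[np.sin(yaw),np.cos(yaw)]])
b=lambda pts,z:((onz(c,f(*pts),z)[:,:2]-C)@R).round(1).tolist()
print('corners 200,-73/-200,-73',b([(147,50),(738,345)],43))
print('notch 130,+-19',b([(208,172),(185,228)],28))
print('gap y0',b([(100,163),(685,445)],25))
print('board corners',b([(413,212),(345,372),(628,320),(548,482)],49))
print('lens',b([(498,348)],99),'pivot',b([(147,327)],57),'peg',b([(65,255)],96))
np.savez('b.npz',C=C,yaw=yaw,R=R)
# scene check
s=np.load('scene0.npy',allow_pickle=True).item()
W=lambda x,y,z:[*(C+R@[x,y]),z]
q=proj(s,[W(200,73,43),W(200,-73,43),W(-200,-73,43),W(-200,73,43)])
im=cv2.resize(s['pixels'][180:340,240:390],None,fx=3.7,fy=3.7,interpolation=cv2.INTER_CUBIC)
cv2.polylines(im,[((q-[240,180])*3.7).astype(int)],True,(0,0,255),1)
cv2.imwrite('pics/sc.png',im)
for n,p in dict(lens_a=(197,500),lens_c=(410,25)).items(): print(n,b([p],50))
E
```

```text
screws [[ 712.3  124.4]
 [ 556.2 -177. ]
 [ 442.  -117.4]] 339.38305759117014 128.76002351808634 yaw 1.0929679643364734 C [577.17253764   3.48800052]
corners 200,-73/-200,-73 [[199.0, -71.9], [-201.8, -71.8]]
notch 130,+-19 [[134.6, -23.7], [131.5, 13.4]]
gap y0 [[197.5, 0.8], [-201.1, -5.4]]
board corners [[8.5, -55.1], [1.3, 49.4], [-136.1, -54.8], [-137.1, 53.5]]
lens [[-76.8, 0.1]] pivot [[118.7, 79.1]] peg [[173.0, 64.5]]
lens_a [[45.6, 157.9]]
lens_c [[61.5, -155.5]]
```

View pics/sc.png

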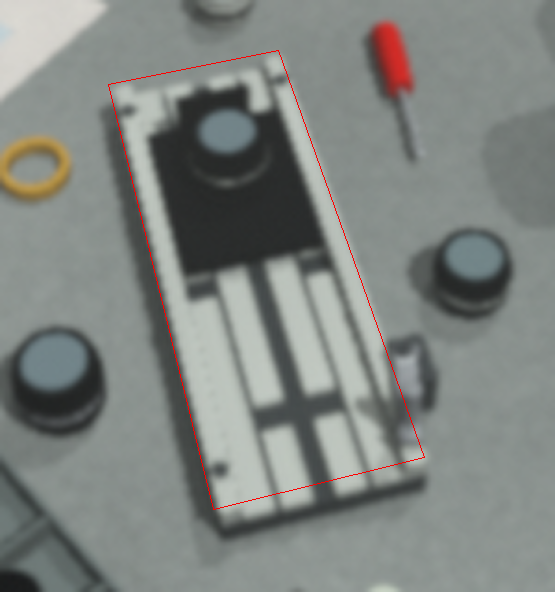

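```bash
cat >> h.py <<'E'
def st():
    s=ctrl.get_state();B=np.load('b.npz');p=np.array(s['eef_pos'])
    M=Ro.from_quat(s['ee_rot'],scalar_first=True).as_matrix()
    ang=[np.degrees(np.arctan2(*(M[1::-1,i])))-np.degrees(B['yaw']) for i in(0,1)]
    print('t',round(s['time'],2),'bench',((p[:2]-B['C'])@B['R']).round(1),'z',p[2].round(1),'toolx,y dir',np.round(ang,1),'F(bench)',(np.array(s['force'])[:2]@B['R']).round(1),np.round(s['force'][2],1),'open',s['opening'])
E
python3 -m jog '[[[0,0,0,6,0],[0,0,0,5.8,0],[-0.0386,-0.0256,0,0,0],[-0.0386,-0.0256,0,0,0],[-0.0386,-0.0256,0,0,0],[-0.0386,-0.0256,0,0,0],[-0.0386,-0.0256,0,0,0],[-0.0386,-0.0256,0,0,0],[-0.0386,-0.0256,0,0,0],[-0.0386,-0.0256,0,0,0]]]'; python3 -c "from h import *;st()"
```

```text
time: 1.35
eef_pos: [321.5, 180.1, 231.1]
ee_rot: [-0.0, 0.237, 0.972, 0.0]
force: [0.2, 0.9, 1.0]
opening: -0.1
finger_force: 0.0
t 1.35 bench [ 39.3 308.3] z 231.1 toolx,y dir [90. -0.] F(bench) [0.8 0.2] 1.0 open -0.11459129154798808
```

```bash
python3 -m jog '[[[-0.0385,-0.0256,0,0,0],[-0.0385,-0.0256,0,0,0],[-0.0385,-0.0256,0,0,0],[-0.0385,-0.0256,0,0,0],[-0.0385,-0.0256,0,0,0],[-0.0385,-0.0256,0,0,0],[-0.0385,-0.0256,0,0,0],[-0.0385,-0.0256,0,0,0],[0,0,0.03,0,0],[0,0,0.03,0,0]]]'; python3 - <<'E'
from h import *
st();s=cap('scene');t=cap('top')
a=cv2.resize(s['pixels'][120:300,210:400],None,fx=2.6,fy=2.6)
b=cv2.resize(t['pixels'][88:230,280:430],None,fx=2,fy=2)
o=np.zeros((468,800,3),np.uint8);o[:a.shape[0],:a.shape[1]]=a;o[:b.shape[0],496:796]=b
cv2.imwrite('pics/m1.png',o)
E
```

```text
time: 2.6
eef_pos: [500.1, -142.6, 169.9]
ee_rot: [-0.0, 0.238, 0.971, 0.0]
force: [-0.4, 0.5, -0.2]
opening: -0.3
finger_force: 0.0
t 2.6 bench [-165.2    1.2] z 169.9 toolx,y dir [89.9 -0.1] F(bench) [0.3 0.6] -0.2 open -0.31531373022165987
```

View pics/m1.png

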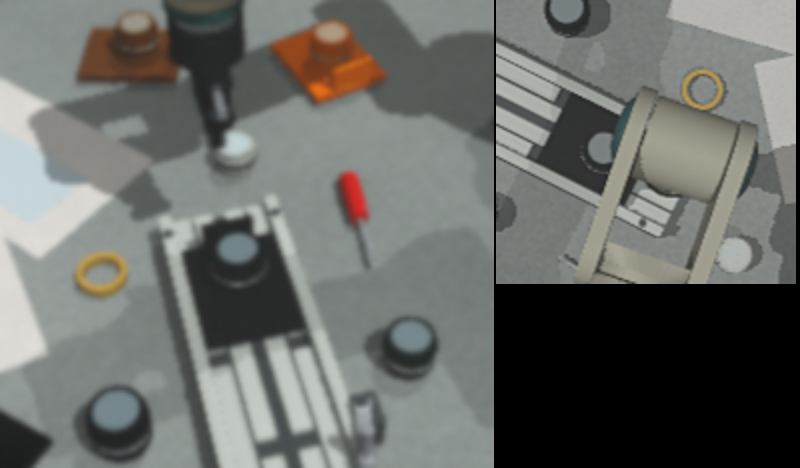

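The picture shows the shut fingers above the rear end of the bench (tip at about (218,135)), in line with the push plate at (228,222). Descending behind the plate.

```bash
python3 -m jog '[[[-0.0012,0,0.03,0,0],[0,0,0.03,0,0],[0,0,0.03,0,0],[0,0,0.018,0,0],[0,0,0.01,0,0],[0,0,0.008,0,0],[0,0,0,0,0]]]'; python3 -c "from h import *;st()"
```

```text
time: 3.58
eef_pos: [501.4, -142.7, 45.4]
ee_rot: [0.0, 0.237, 0.971, 0.0]
force: [-0.3, 0.1, 0.7]
opening: 0.2
finger_force: 0.0
t 3.58 bench [-1.646e+02  1.000e-01] z 45.4 toolx,y dir [89.9 -0.1] F(bench) [-0.   0.4] 0.7 open 0.1888382488932666
```

```bash
python3 -m jog '[[[0,0.004,0,0,0],[0,0.005,0,0,0],[0,0.005,0,0,0],[0,0.005,0,0,0],[0,0.005,0,0,0],[0,0.005,0,0,0]]]'; python3 -c "from h import *;st()"
```

```text
time: 4.32
eef_pos: [514.7, -117.5, 45.7]
ee_rot: [0.0, 0.237, 0.971, -0.001]
force: [-2.5, -4.9, 2.7]
opening: -0.4
finger_force: 2.3
t 4.33 bench [-136.1   -0.2] z 45.7 toolx,y dir [89.9 -0.1] F(bench) [-5.5 -0.1] 2.7 open -0.39548235555834454
```

```bash
python3 -m jog '[[[0,0.01,0,0,0],[0,0.01,0,0,0],[0,0.01,0,0,0],[0,0.01,0,0,0],[0,0.01,0,0,0],[0,0.01,0,0,0],[0,0.01,0,0,0],[0,0.01,0,0,0],[0,0.008,0,0,0],[0,0.004,0,0,0]]]'; python3 - <<'E'
from h import *
st();s=cap('scene');t=cap('top')
a=cv2.resize(s['pixels'][180:340,240:390],None,fx=3,fy=3)
b=cv2.resize(t['pixels'][88:214,228:398],None,fx=2,fy=2)
o=np.zeros((480,800,3),np.uint8);o[:a.shape[0],:a.shape[1]]=a;o[:b.shape[0],455:795]=b
cv2.imwrite('pics/m2.png',o)
E
```

```text
time: 5.58
eef_pos: [557.1, -35.6, 45.7]
ee_rot: [0.0, 0.237, 0.971, -0.001]
force: [-3.3, -4.3, 2.7]
opening: -0.2
finger_force: 3.0
t 5.58 bench [-43.9  -0.2] z 45.7 toolx,y dir [89.9 -0.1] F(bench) [-5.4  0.9] 2.7 open -0.22842451332445732
```

View pics/m2.png

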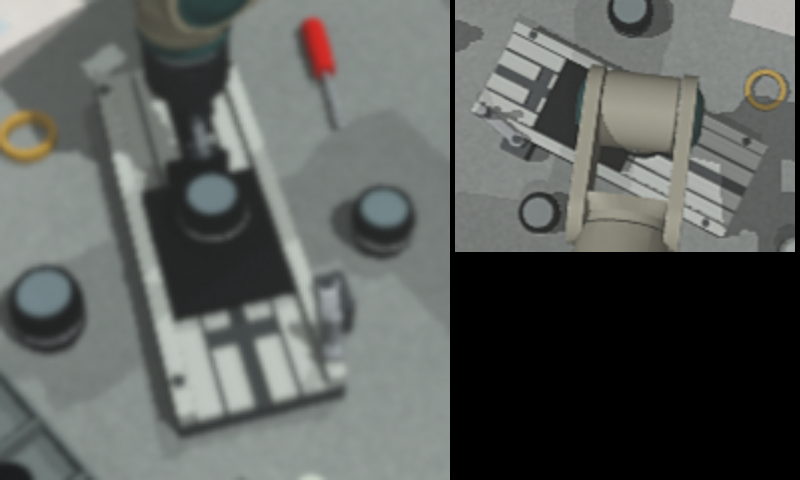

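The carriage has moved as one with the fingers: front edge at crop (179,319)-(297,290), still short of the notches' end.

```bash
python3 - <<'E'
from h import *
B=np.load('b.npz');s=np.load('scene0.npy',allow_pickle=True).item()
b=lambda p,z:((onz(s,p,z)[:,:2]-B['C'])@B['R']).round(1)
print('now front',b(np.array([(179,319),(297,290)])/3+[240,180],49),'lens',b(np.array([(211,192)])/3+[240,180],99))
print('start front',b(np.array([(188,275),(325,240)])/3.7+[240,180],49),'lens',b(np.array([(227,131)])/3.7+[240,180],99))
E
python3 -m jog '[[[0,0.005,0,0,0],[0,0.005,0,0,0],[0,0.005,0,0,0],[0,0.005,0,0,0]]]'; python3 -c "from h import *;st()"
```

```text
now front [[118.6 -49.1]
 [117.4  56.3]] lens [[31.2  2.2]]
start front [[ 13.6 -50. ]
 [  9.3  56.1]] lens [[-73.4   2.1]]
time: 6.18
eef_pos: [566.2, -18.2, 45.6]
ee_rot: [0.0, 0.237, 0.971, -0.001]
force: [-2.5, -6.3, 3.7]
opening: 0.1
finger_force: 3.2
t 6.17 bench [-24.3  -0.3] z 45.6 toolx,y dir [89.9 -0.1] F(bench) [-6.7 -0.7] 3.7 open 0.11505972853805548
```

```bash
python3 -m jog '[[[0,0.004,0,0,0],[0,0.003,0,0,0]]]'; python3 -c "from h import *;st()"
python3 -m jog '[[[0,0.002,0,0,0]]]'|grep force; python3 -m jog '[[[0,0.002,0,0,0]]]'|grep force:; python3 -c "from h import *;st()"
```

```text
time: 6.42
eef_pos: [569.5, -11.8, 45.6]
ee_rot: [0.0, 0.237, 0.971, -0.0]
force: [-0.1, -1.2, 0.4]
opening: 0.3
finger_force: 0.5
t 6.42 bench [-17.1  -0.2] z 45.6 toolx,y dir [89.9 -0.1] F(bench) [-1.1 -0.5] 0.4 open 0.29180959088099756
force: [-3.0, -5.2, 2.5]
finger_force: 3.0
force: [-1.3, -5.5, 2.9]
finger_force: 2.8
t 6.67 bench [-13.1   0.1] z 45.3 toolx,y dir [89.9 -0.1] F(bench) [-5.5 -1.4] 2.9 open -0.2963605068561596
```

```bash
for i in 1 2; do python3 -m jog '[[[0,0.002,0,0,0]]]'|grep ^force:;done; python3 -c "from h import *;st()"
```

```text
force: [-2.4, -4.4, 3.2]
force: [-7.6, -12.1, 5.9]
t 6.92 bench [-10.1   0.1] z 45.3 toolx,y dir [89.9 -0.1] F(bench) [-14.2   1.2] 5.9 open -0.06453882023995965
```

Force jumped to 14 N at the notch end. Backing off, raising and looking.

```bash
python3 -m jog '[[[0,-0.005,0,0,0],[0,-0.01,0,0,0],[0,-0.01,0,0,0],[0,0,-0.03,0,0],[0,0,-0.05,0,0],[0,0,-0.05,0,0],[0.0,-0.03,0,0,0],[0,-0.03,0,0,0]]]'|head -1; python3 - <<'E'
from h import *
st();s=cap('scene');t=cap('top')
np.save('t2.npy',t,allow_pickle=True);np.save('s2.npy',s,allow_pickle=True)
a=cv2.resize(s['pixels'][180:340,240:390],None,fx=3,fy=3,interpolation=cv2.INTER_CUBIC)
b=cv2.resize(t['pixels'][88:214,228:398],None,fx=2,fy=2,interpolation=cv2.INTER_CUBIC)
o=np.zeros((480,800,3),np.uint8);o[:a.shape[0],:a.shape[1]]=a;o[:b.shape[0],455:795]=b
cv2.imwrite('pics/m3.png',o)
E
```

```text
time: 7.92
t 7.92 bench [-94.5   0.1] z 176.0 toolx,y dir [90. -0.] F(bench) [-0.5 -0.9] -0.1 open 0.10065351928176387
```

View pics/m3.png

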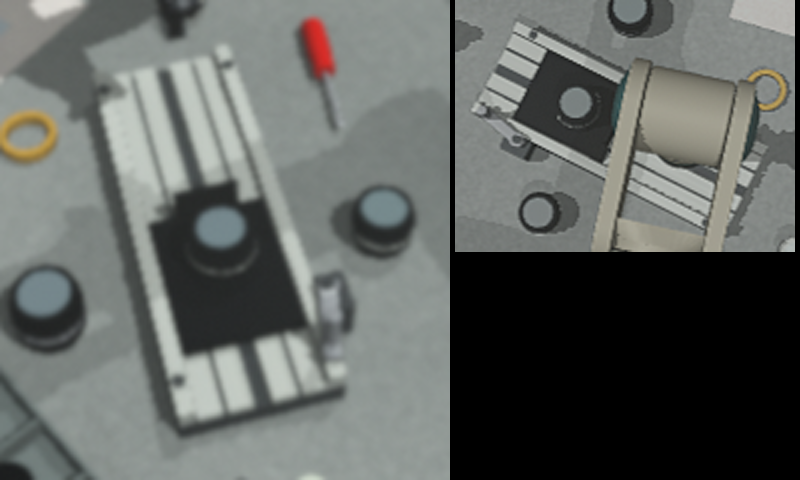

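The carriage now covers the front notches: front edge at crop (184,355)-(306,326), lens top at (219,228). Checking position and height by triangulation against the start.

```bash
python3 - <<'E'
from h import *
B=np.load('b.npz')
L=lambda p:((np.array(p)[:2]-B['C'])@B['R']).round(1)
def lens(c,lo):
    im=c['pixels'].astype(np.uint8);x,y=lo
    # lens top: bluish-grey disc; seed a flood fill
    m=np.zeros((402,642),np.uint8)
    cv2.floodFill(im.copy(),m,(int(x),int(y)),0,(14,)*3,(14,)*3,4|(255<<8)|cv2.FLOODFILL_FIXED_RANGE|cv2.FLOODFILL_MASK_ONLY)
    k=max(cv2.findContours(m[1:-1,1:-1],0,2)[0],key=cv2.contourArea)
    M=cv2.moments(k);e=cv2.minAreaRect(k);return np.array([M['m10'],M['m01']])/M['m00'],np.round(e[1],1)
def tri(s,ps,t,pt):
    o1,d1=ray(s,ps);o2,d2=ray(t,pt);d1,d2=d1[0],d2[0]
    A=np.c_[d1,-d2];k=np.linalg.lstsq(A,o2-o1,rcond=None)[0]
    p,q=o1+k[0]*d1,o2+k[1]*d2
    return (p+q)/2,np.linalg.norm(p-q)
for n,(sf,tf,sp,tp) in dict(start=('scene0','top0',(301,215),(333,161)),now=('s2','t2',(313,256),(288,139))).items():
    s=np.load(sf+'.npy',allow_pickle=True).item();t=np.load(tf+'.npy',allow_pickle=True).item()
    ps,es=lens(s,sp);pt,et=lens(t,tp)
    P,g=tri(s,ps,t,pt);print(n,ps.round(1),es,pt.round(1),et,'bench',L(P),'z',P[2].round(1),'gap',g.round(1))
    for z in(93,99):print('  z',z,L(onz(s,ps,z)[0]),L(onz(t,pt,z)[0]))
s=np.load('s2.npy',allow_pickle=True).item()
for z in(43,49):print([L(p) for p in onz(s,np.array([(184,355),(306,326)])/3+[240,180],z)])
t=np.load('t2.npy',allow_pickle=True).item()
f=lambda x,y:[(x-455)/2+228,y/2+88]
for z in (43,49):print([L(p) for p in onz(t,[f(549,52),f(514,125)],z)])
E
```

```text
start [301. 215.] [ 8. 12.] [333.4 161.6] [14. 14.] bench [-76.    0.8] z 98.4 gap 1.4
  z 93 [-80.6   2.3] [-75.9  -0.4]
  z 99 [-75.3   1.4] [-76.3   0.2]
now [313.  255.3] [10. 12.] [287.8 138.9] [13.4 14.1] bench [63.7  0.5] z 92.6 gap 1.1
  z 93 [64.2  1. ] [63.5  0. ]
  z 99 [68.5  0.1] [62.6  0.6]
[array([150.2, -52.3]), array([150.5,  54.6])]
[array([153.7, -52.8]), array([154. ,  53.4])]
[array([136.8, -52.1]), array([133.8,  63.4])]
[array([135.6, -51.3]), array([132.5,  63.7])]
```

Triangulated lens top went from z 98.4 to 92.6 and to bench x 63.7, so the carriage is about 3 mm past the station and dropped 6 mm: seated. The keeper peg is next, approached from its +y side.

```bash
python3 -m jog '[[[0.0162,0.0459,0,0,0],[0.0162,0.0459,0,0,0],[0.0162,0.0459,0,0,0],[0.0162,0.0459,0,0,0],[0.0162,0.0459,0,0,0],[0.0162,0.0459,0,0,0],[0,0,0.02,0,0],[0,0,0.03,0,0]]]'|head -1; python3 - <<'E'
from h import *
st();s=cap('scene');t=cap('top')
a=cv2.resize(s['pixels'][190:350,270:420],None,fx=3,fy=3,interpolation=cv2.INTER_CUBIC)
b=cv2.resize(t['pixels'][88:214,208:378],None,fx=2,fy=2,interpolation=cv2.INTER_CUBIC)
o=np.zeros((480,800,3),np.uint8);o[:a.shape[0],:a.shape[1]]=a;o[:b.shape[0],455:795]=b
cv2.imwrite('pics/m4.png',o)
E
```

```text
time: 9.02
t 9.03 bench [183.3  97.5] z 125.4 toolx,y dir [90.  0.] F(bench) [ 0.  -0.4] -0.1 open 0.08922890333362674
```

View pics/m4.png

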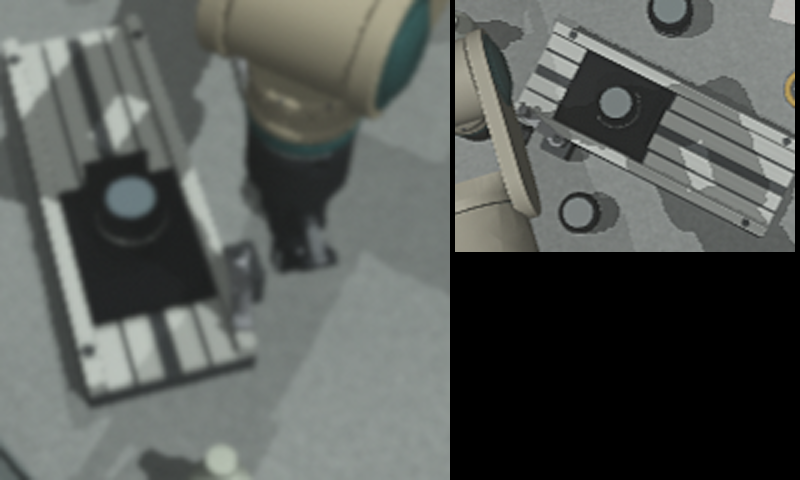

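The fingers, tip at about (305,262), are beside the peg (about (243,310)) on its outer side, and the carriage lies flush. Descending.

```bash
python3 -m jog '[[[0,-0.002,0.03,0,0],[0,0,0.02,0,0],[0,0,0.01,0,0],[-0.006,0,0,0,0],[-0.006,0,0,0,0],[-0.005,0,0,0,0],[-0.005,0,0,0,0]]]'|head -1;python3 -c "from h import *;st()"
```

```text
time: 10.0
t 10.0 bench [180.   74.6] z 65.8 toolx,y dir [89.9 -0.1] F(bench) [-0.4  0.4] 0.5 open 0.0947729930461491
```

```bash
python3 -m jog '[[[-0.004,-0.001,0,0,0],[-0.004,-0.001,0,0,0]]]'|grep force;python3 - <<'E'
from h import *
st();s=cap('scene')
a=cv2.resize(s['pixels'][240:330,310:410],None,fx=6,fy=6,interpolation=cv2.INTER_CUBIC)
cv2.imwrite('pics/m5.png',a)
E
```

```text
force: [-1.5, 0.8, -0.1]
finger_force: 0.5
t 10.25 bench [177.8  66.9] z 65.4 toolx,y dir [90. -0.] F(bench) [0.  1.7] -0.1 open -0.06053390847731228
```

View pics/m5.png

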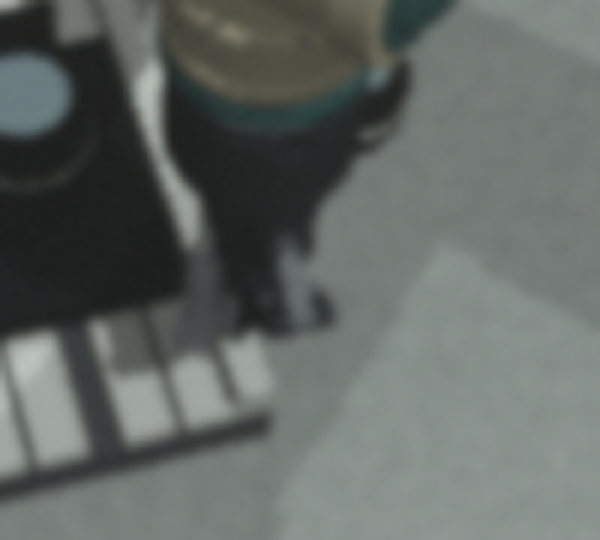

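The peg (grey post at (203,290)) is against the fingers and the keeper is turning (1.7 N). Following the arc.

```bash
python3 -m jog '[[[-0.0056,-0.0026,0,0,0],[-0.0056,-0.0026,0,0,0],[-0.006,-0.0038,0,0,0],[-0.006,-0.0038,0,0,0]]]'|grep force;python3 -c "from h import *;st()"; python3 -m jog '[[[-0.005,-0.0052,0,0,0],[-0.005,-0.0052,0,0,0],[-0.0035,-0.0062,0,0,0]]]'|grep force;python3 -c "from h import *;st()"
```

```text
force: [-2.5, 0.7, 1.3]
finger_force: 1.1
t 10.8 bench [164.2  44.3] z 64.8 toolx,y dir [89.9 -0.1] F(bench) [-0.6  2.5] 1.3 open -0.042729132120991636
force: [-0.4, 1.6, -1.1]
finger_force: 0.6
t 11.18 bench [148.1  29.9] z 65.5 toolx,y dir [89.9 -0.1] F(bench) [1.2 1.1] -1.1 open 0.2806782230775732
```

```bash
python3 -m jog '[[[-0.003,-0.005,0,0,0]]]'|grep ^force; python3 -m jog '[[[0,-0.002,0,0,0]]]'|grep ^force;python3 -c "from h import *;st()"
```

```text
force: [0.5, 1.4, -0.1]
force: [5.3, 4.0, -1.6]
t 11.43 bench [141.4  26.8] z 65.5 toolx,y dir [89.9 -0.1] F(bench) [ 6.  -2.9] -1.6 open 0.08384896314180407
```

```bash
python3 -m jog '[[[0,-0.0015,0,0,0]]]'|grep ^force; python3 -c "from h import *;st()"; python3 -m jog '[[[0,0.006,0,0,0],[0,0.015,0,0,0],[0,0,-0.04,0,0],[0,0,-0.06,0,0],[0.05,0.02,-0.02,0,0],[0.05,0.02,0,0,0],[0.05,0,0,0,0],[0.05,0,0,0,0]]]'|head -1; python3 - <<'E'
from h import *
st();s=cap('scene');t=cap('top')
a=cv2.resize(s['pixels'][180:340,250:400],None,fx=3,fy=3,interpolation=cv2.INTER_CUBIC)
b=cv2.resize(t['pixels'][88:214,228:398],None,fx=2,fy=2,interpolation=cv2.INTER_CUBIC)
o=np.zeros((480,800,3),np.uint8);o[:a.shape[0],:a.shape[1]]=a;o[:b.shape[0],455:795]=b
cv2.imwrite('pics/m6.png',o)
E
```

```text
force: [9.6, 8.4, -4.6]
t 11.55 bench [141.2  26.8] z 65.6 toolx,y dir [90. -0.] F(bench) [11.8 -4.6] -4.6 open 0.4018304938479421
time: 12.55
t 12.55 bench [201.7 229.3] z 185.4 toolx,y dir [90. -0.] F(bench) [ 0.3 -0.4] 0.6 open 0.00986331507371081
```

View pics/m6.png

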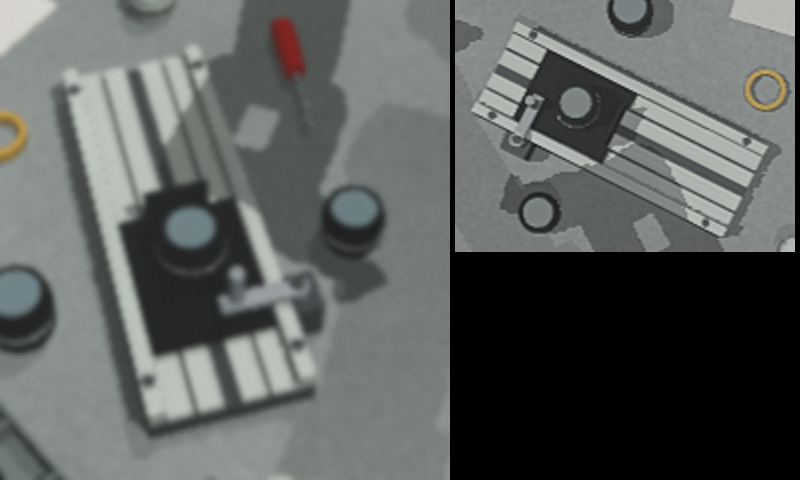

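The keeper lies across the board: pivot at (517,140), peg at (532,101) in the top inset. The lens is unchanged at (576,102) and the bystanders are in place. A quick angle check, then hand in.

```bash
python3 - <<'E'
from h import *
B=np.load('b.npz');t=cap('top')
f=lambda x,y,z:((onz(t,[(x-455)/2+228,y/2+88],z)[0,:2]-B['C'])@B['R'])
p,q=f(517,140,57),f(532,101,96);d=q-p;a=np.arctan2(-d[1],d[0]);print(p,q,a)
if a>1.4: print(ctrl.job_done())
E
```

```text
[117.32425157  81.00345798] [115.62780725  25.48005754] 1.6013405066825843
the job is handed in; nothing more can be done
None
```

The carriage is seated in its notches: the lens top dropped about 6 mm, and the board sits about 3 mm past the station. The keeper is across it at its hard stop (about 1.6 rad measured), the hand is clear, and the job was handed in at about 12.6 s, with no verdict shown.

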